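# Put the tipped spray can back in its lane

## Task

Stand the tipped spray can upright, cap up, on the clear bench and let go of it; then take it again and set it down upright in the empty place of the steel lane, among the other containers. Do not let it drop or topple, do not shove the containers in the lane along or knock them over, and leave the other things on the bench where they are.

Things in the scene. Friction and masses are not known exactly. Their poses are not given: they have to be found in the camera images.
- can: tipped rigid spray can, 0.12 to 0.24 kg, lying on its side; bench around it and around x 0.50, y -0.15 m is clear. Aluminium body, blue band, 50 mm in diameter up to 100 mm from the base; shoulder narrowing to 34 mm at 112 mm; white cap 32 mm in diameter from 112 to 142 mm. Origin at the base's centre; its z axis runs from base to cap. Rolls if nudged; may be gripped with 30 N
- lane: fixed steel channel, 350 mm long (its x axis), 63 mm wide (y); origin on the bench under its centre. Floor 10 mm above the bench; rails and end plates 3 mm thick, tops 34 mm above the bench; 57 mm clear between rails. Five places in a row, about 66 mm apart (x = -132, -66, 0, 66, 132 mm); four hold a container, one of the three middle ones is empty
- gap: the empty place in the lane: flat dark round rubber patch, 48 mm in diameter, on the lane's floor; origin at its centre on the floor, 10 mm above the bench
- twin: upright spray can of the same make and size as the tipped one (50 mm in diameter, 142 mm tall), standing in the lane; origin at the centre of its base, z up
- tin: short steel tin with a brass lid, 48 mm in diameter, 90 mm tall, standing in the lane; origin at the centre of its base, z up
- oiler: pale plastic bottle with a black cap, 47 mm in diameter, 132 mm tall, standing in the lane; origin at the centre of its base, z up
- capacitor: grey round motor capacitor with two small brass tabs, 45 mm in diameter, 112 mm tall, standing in the lane; origin at the centre of its base, z up
- flange: loose aluminium motor end flange, disc 90 mm in diameter and 10 mm thick with a 40 mm hub 28 mm tall, lying on the bench; origin at the centre of its underside
- socket: loose steel wrench socket, 30 mm in diameter, 36 mm tall, standing on the bench; origin at the centre of its underside
- bearing: loose steel bearing ring, 47 mm in diameter, 14 mm tall, lying on the bench; origin at the centre of its underside
- wrench: loose wrench, 170 mm long, lying flat on the bench; origin near its middle
Not all that is in view belongs to the job. What is shaped like the can but brown is not meant.

How it is judged:
By the outcome, as a careful person would: the job done as asked, in the order asked, and still so for the second after the job is handed in, with the robot touching nothing.
It also fails if it takes over 64 s, if anything falls off the work surface, if the arm or the gripper's body presses on something with over 40 N, if the wrist force passes 120 N, or if a joint passes its speed limit or range.

## Robot

A 6-joint arm with a two-finger parallel gripper is mounted at the origin on the work surface. World frame = base frame: x ahead of the robot, y to its left, z up, the work surface at z = 0. Lengths are in m, angles in degrees, forces in N, time in s.
With the tool pointing down it reaches from about 0.275 to 1 m from the base axis. Payload 8.4 kg.
Tool frame: the origin (TCP) lies midway between the tips of the shut fingers; the grasp point (between the pads) lies 19 mm behind it; z points along the fingers, y is the line along which they close (so a half turn about z gives the same grasp; the last joint's range is limited). The gripper opens to 85 mm and grips with 20 to 120 N. Pads are 22 mm wide; open, the fingers measure 114 mm over their backs; the gripper's body (76 mm by 85 mm) begins 54 mm behind the grasp point. The pads swing forward as they close: fully open they stand 13 mm farther back than shut.
Start: joints at [65.352, 20.225, 93.587, -0, 66.188, -0.138], TCP at [0.259, 0.569, 0.231] pointing down, gripper open.
Joint ranges: [-150.9, 150.9], [-52.94, 120.26], [3.33, 152.33], [-74.26, 254.26], [0, 154.13], [-172.89, 172.89]. Speed limits (degrees/s): [127.2, 127.2, 159.86, 180, 180, 180].

## Interface

Orientations are given as a 3x3 rotation matrix whose columns are the frame's x, y, z axes.
In Python, from bench import robot gives the robot as it stands.
- The arm moves only by the tool play_rows, never from a script. Its argument "targets" is a list of rows, each an object with "delta_pos": the shift along the tool's x, y, z each as a share of 8 cm, from -1 to 1, a list of three; "delta_rot": the turn, a rotation vector about the tool's x, y, z each as a share of 90 degrees, from -1 to 1, a list of three. In form: [{"delta_pos": [tx, ty, tz], "delta_rot": [ax, ay, az]}, ...]. A call has 1 to 20 rows; each row is the pose to reach, as a shift and turn from the pose commanded when the call began, along the tool's axes at that moment; what a row does not reach only later rows make up. A row lasts 1/10 s, in which the tool goes at most 50 mm and 8.59 degrees, less where a joint would pass 70% of its speed; a pose out of reach is approached as far as the arm can. A call with a number of a shift or a turn outside -1 to 1 is refused whole. A call with a gripper value outside its range is refused whole. "gripper" is the closure, from 0 (fully open) to 1 (shut), set as the call begins (left out, the last holds). The fingers move at their own pace and stop on an object; "grip_force" is the grip in N (left out, the last holds). Time passes only in rows, so rows that repeat a pose let the fingers close. It gives the time, the measured TCP pose, the force, the opening and the grip force at its end, in the units of the state.
- robot.get_obs(): the state, without advancing time (a new reading comes with each control period).
- robot.get_image(name): name is "scene" or "top" or "wrist"; returns a dict with "image" (384x512x3 uint8, red, green, blue), "fx", "fy", "cx", "cy" (pixels), "origin" and "attitude" of the camera in the world; the wrist camera has in their place "T_tool_cam" (4x4, takes a point from camera to tool coordinates, whose origin is the TCP and whose axes are the flange's). Camera axes: x right, y down, z forward; pixel columns grow to the right and rows downward; lengths in m; the calibration is good to about 2 mm. A picture is of the moment at which its call begins: read the wrist's pose just before it. There is no depth.
- robot.finish_job(): hands the job in; it is judged then, once.
Trained networks look in the newest picture that a camera, given by its name, has taken for a name from the list of things; names that differ only in an ending like _2 or _b are one class to them, and where a whole thing is asked for, a point or a joint stands for the part that bears it (a point fixed in the world has none). Each returns a list of dicts, best first, with "score" (0 to 1); they miss things now and then, are a little off and sometimes report something else, mostly with a low value. They report only what shows in the picture. A call takes as long as a camera call. They do not tell look-alikes from the thing itself.
- robot.spot_in(camera, target): "centre" ([x, y, z] in m, in the coordinates of the camera as it stood for that picture, good to about 4 mm: the middle of the surface that is visible of it).
The state is a dict: "time_s": time; "q": joint angles; "qvel": joint speeds; "joint_efforts": joint torques, N m; "tool_pos": TCP position; "tcp_rot": TCP orientation; "contact_force": force on the tool from outside, world axes, zero at the start; "moment": the same for the moment, N m; "finger_gap": finger opening in m; "gripper_force": force on a finger pad.
Only numpy, scipy, OpenCV 4.12 (cv2) and the standard library are available. Lean on these libraries where they do the work, as an engineer would, in place of code of your own. Each camera call takes 0.05 s, during which the arm holds its last target. There are 200 camera calls.

## Working session

There is one attempt and no reset: what is moved stays moved. The work goes in short steps, Python scripts to look and compute and a tool call to move; the robot and the scene stay as the last step left them, time stands still between calls to the robot, and variables do not carry over. Pictures are saved under pics/ and viewed, at most 10 in all, crops included, and the job is handed in when it is done.

Besides the shell and the picture viewer there is one more tool, called after "Call:" by a JSON object that holds its "method" and its "body". play_rows: Moves the arm, as the interface text tells. Its arguments: {"type":"object","properties":{"targets":{"type":"array","items":{"type":"object","properties":{"delta_pos":{"type":"array","items":{"type":"number"}},"delta_rot":{"type":"array","items":{"type":"number"}}}}},"gripper":{"type":"number"},"grip_force":{"type":"number"}},"required":["targets"]}

```bash
mkdir -p pics
cat > h.py <<'E'
import numpy as np, cv2
from bench import robot
def snap(cam,fn=None):
    o=robot.get_obs(); d=robot.get_image(cam)
    if 'T_tool_cam' in d:
        T=np.eye(4);T[:3,:3]=np.array(o['tcp_rot']).reshape(3,3);T[:3,3]=o['tool_pos'];T=T@np.array(d['T_tool_cam'])
    else:
        T=np.eye(4);T[:3,:3]=np.array(d['attitude']).reshape(3,3);T[:3,3]=d['origin']
    if fn: cv2.imwrite('pics/'+fn,d['image'][:,:,::-1])
    return d,T
def spot(cam,T,names,d):
    for n in names:
        for r in robot.spot_in(cam,n)[:3]:
            c=np.array(r['centre']);w=T[:3,:3]@c+T[:3,3]
            print(cam,n,round(r['score'],2),w.round(3),(int(d['fx']*c[0]/c[2]+d['cx']),int(d['fy']*c[1]/c[2]+d['cy'])))
def ray(d,T,u,v):
    r=T[:3,:3]@np.array([(u-d['cx'])/d['fx'],(v-d['cy'])/d['fy'],1]);return T[:3,3],r
def onz(d,T,u,v,z):
    o,r=ray(d,T,u,v);return o+r*(z-o[2])/r[2]
def pix(d,T,p):
    c=T[:3,:3].T@(np.array(p)-T[:3,3]);return (d['fx']*c[0]/c[2]+d['cx'],d['fy']*c[1]/c[2]+d['cy'])
E
python3 - <<'E'
from h import *
print(robot.get_obs())
for c in['top','scene']:
    d,T=snap(c,c+'0.png');print(T.round(3),d['fx'],d['cx'],d['cy'])
    spot(c,T,['can','lane','gap','twin','tin','oiler','capacitor','flange','socket','bearing','wrench'],d)
a=cv2.imread('pics/top0.png');b=cv2.imread('pics/scene0.png')
E
```

```text
{'time_s': 0.0, 'q': array([ 6.53524187e+01,  2.02645241e+01,  9.36298942e+01, -1.44693891e-03,
        6.61885109e+01, -1.35162465e-01]), 'qvel': array([-0.05747428,  0.00256254,  0.01737447,  0.05448263,  0.12518254,
       -0.02721894]), 'joint_efforts': array([ 6.37581579e-04, -6.05279231e+01, -3.42065406e+01,  1.61973062e-04,
        9.61502868e-03, -1.41638969e-05]), 'tool_pos': array([0.25908594, 0.56823125, 0.23053337]), 'tcp_rot': array([[-9.09875608e-01,  4.14880753e-01, -5.82613071e-04],
       [ 4.14881162e-01,  9.09874643e-01, -1.32515136e-03],
       [-1.96749351e-05, -1.44743809e-03, -9.99998952e-01]]), 'contact_force': array([0.04864639, 0.11525368, 0.30218206]), 'moment': array([0.04355476, 0.01184208, 0.00522419]), 'gripper_force': 0.0, 'finger_gap': 0.08533753355274375}
[[-0.008 -0.979  0.206  0.315]
 [-1.     0.007 -0.006 -0.024]
 [ 0.005 -0.206 -0.979  1.177]
 [ 0.     0.     0.     1.   ]] 477.96769571255703 253.17001820643026 185.74475230560856
top can 0.88 [ 0.522 -0.114  0.043] (287, 198)
top can 0.87 [ 0.439 -0.339  0.043] (383, 232)
top can 0.79 [ 0.347 -0.
[... 793 characters left out ...]
 0.038] (321, 204)
scene can 0.69 [ 0.375 -0.096  0.039] (268, 135)
scene can 0.65 [ 0.539 -0.103  0.042] (245, 183)
scene lane 0.67 [0.636 0.232 0.015] (402, 266)
scene gap 0.72 [0.479 0.238 0.005] (405, 204)
scene twin 0.89 [0.428 0.247 0.096] (424, 159)
scene twin 0.35 [0.69  0.252 0.084] (427, 278)
scene tin 0.89 [0.692 0.254 0.084] (428, 279)
scene tin 0.7 [ 0.628 -0.357  0.009] (123, 202)
scene oiler 0.72 [0.564 0.239 0.097] (420, 210)
scene capacitor 0.87 [0.623 0.246 0.097] (424, 238)
scene flange 0.82 [ 0.629 -0.358  0.01 ] (122, 202)
scene socket 0.53 [0.399 0.028 0.029] (316, 154)
scene bearing 0.58 [0.677 0.061 0.009] (307, 265)
scene wrench 0.61 [ 0.711 -0.091  0.005] (225, 263)
```

View pics/top0.png

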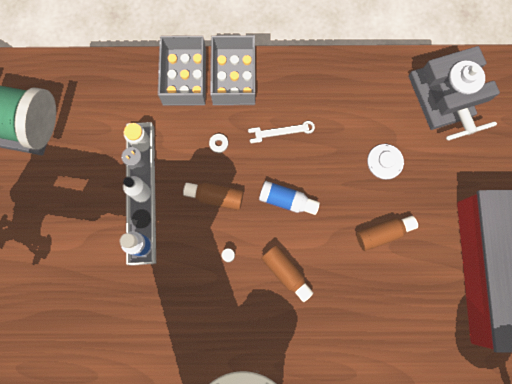

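View pics/scene0.png

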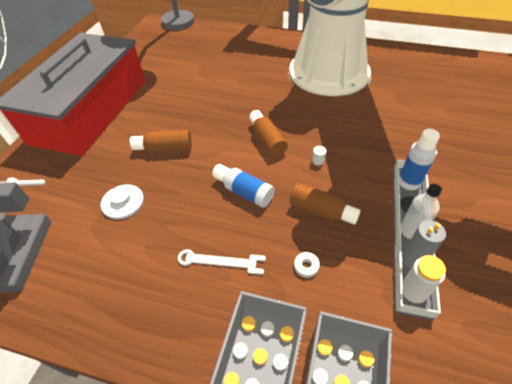

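Top view: the blue-banded can's body spans about (263,191) to (306,210) and its white cap points right, ending near (319,208). The gap is the dark patch at (141,218), between the twin and the oiler. The other cap-shaped cylinders are brown, so I leave them alone.

```bash
cat >> h.py <<'E'
from scipy.spatial.transform import Rotation as R
def plan(p,Rw=None,gp=False):
    """print delta in units, from measured pose to target TCP pose"""
    o=robot.get_obs();R0=np.array(o['tcp_rot']).reshape(3,3)
    Rw=R0 if Rw is None else Rw
    dp=R0.T@(np.array(p)-o['tool_pos'])/.08; dr=R.from_matrix(R0.T@Rw).as_rotvec(degrees=True)/90
    print('dpos',dp.round(3),'drot',dr.round(4),'n',np.ceil(np.abs(dp).max()))
E
python3 - <<'E'
from h import *
d,T=snap('wrist');print(np.array(d['T_tool_cam']).round(3),d['fx'],T.round(3))
im=cv2.imread('pics/top0.png')
d,T=snap('top')
for n,u,v in [('base',262,191),('capend',319,208)]: print(n,onz(d,T,u,v,.025).round(4))
print('gap',onz(d,T,141,218,.01).round(4))
plan([.42,.24,.26]); plan([.45,-.12,.25])
E
```

```text
[[-0.001 -0.944 -0.329  0.085]
 [ 1.    -0.    -0.001  0.   ]
 [ 0.001 -0.329  0.944 -0.143]
 [ 0.     0.     0.     1.   ]] 321.4912394326221 [[ 0.415  0.859  0.299  0.182]
 [ 0.91  -0.392 -0.137  0.604]
 [-0.001  0.329 -0.944  0.375]
 [ 0.     0.     0.     1.   ]]
base [ 0.5443 -0.0527  0.025 ]
capend [ 0.501  -0.1913  0.025 ]
gap [0.4818 0.245  0.01  ]
dpos [-3.532 -2.905 -0.359] drot [0. 0. 0.] n 4.0
dpos [-5.74  -6.844 -0.234] drot [0. 0. 0.] n 7.0
```

```bash
cat > kin.py <<'E'
from h import *
def wrist(Rw,q1,q23):
    M=(R.from_euler('z',q1,degrees=True)*R.from_euler('y',q23,degrees=True)).inv()*R.from_matrix(Rw)*R.from_euler('z',-90,degrees=True)
    return M.as_euler('ZYZ',degrees=True)
def tool(cdir,t,flip,up=False):
    """can axis cdir (horizontal) lying; or upright with approach azimuth cdir"""
    c=np.array([*cdir,0.]);c/=np.linalg.norm(c);dn=np.array([0,0,-1.])
    t=np.radians(t)
    z=(c*np.cos(t)+dn*np.sin(t)) if up else (dn*np.cos(t)-c*np.sin(t))
    y=np.cross(dn,c) # horizontal
    y=y*(-1 if flip else 1)
    return np.column_stack([np.cross(y,z),y,z])
E
python3 - <<'E'
from kin import *
o=robot.get_obs();q=o['q'];print('chk',wrist(np.array(o['tcp_rot']).reshape(3,3),q[0],q[1]+q[2]),q[3:])
c=(-.298,-.954)
for t in(0,20,30):
  for f in(0,1):
    Rg=tool(c,t,f);print('t',t,'flip',f,'xdir',Rg[:,0].round(2))
    for q23 in(105,125): print('  grasp',q23,wrist(Rg,-14-t*.3,q23).round())
    for az in(-90,-45,0):
      Ru=tool((np.cos(np.radians(az)),np.sin(np.radians(az))),t,f,True)
      print('  up az',az,wrist(Ru,-14,115).round(),wrist(Ru,-14,90).round(),'x',Ru[:,0].round(1))
E
```

```text
chk [-6.88141661e-04  6.61860257e+01 -1.36410132e-01] [-6.88141661e-04  6.61860257e+01 -1.36410132e-01]
t 0 flip 0 xdir [-0.3  -0.95 -0.  ]
  grasp 105 [   0.   75. -177.]
  grasp 125 [  -0.   55. -177.]
  up az -90 [ -96.   77. -154.] [-90.  76. 180.] x [-0.  0.  1.]
  up az -45 [-125.   39. -138.] [-90.  31. 180.] x [-0.  0.  1.]
  up az 0 [149.  28. -63.] [90. 14.  0.] x [-0.  0.  1.]
t 0 flip 1 xdir [0.3  0.95 0.  ]
  grasp 105 [ 0. 75.  3.]
  grasp 125 [-0. 55.  3.]
  up az -90 [-96.  77.  26.] [-90.  76.   0.] x [ 0.  0. -1.]
  up az -45 [-125.   39.   42.] [-90.  31.  -0.] x [ 0.  0. -1.]
  up az 0 [149.  28. 117.] [  90.   14. -180.] x [ 0.  0. -1.]
t 20 flip 0 xdir [-0.28 -0.9  -0.34]
  grasp 105 [ 21.  77. 172.]
  grasp 125 [ 24.  58. 164.]
  up az -90 [ -77.   69. -160.] [-69.  77. 175.] x [ 0.  -0.3  0.9]
  up az -45 [ -94.   29. -164.] [-55.  36. 150.] x [ 0.2 -0.2  0.9]
  up az 0 [108.  14. -24.] [34. 24. 54.] x [0.3 0.  0.9]
t 20 flip 1 xdir [0.28 0.9  0.34]
  grasp 105 [21. 77. -8.]
  grasp 125 [ 24.  58. -16.]
  up az -90 [-77.  69.  20.] [-69.  77.  -5.] x [-0.   0.3 -0.9]
  up az -45 [-94.  29.  16.] [-55.  36. -30.] x [-0.2  0.2 -0.9]
  up az 0 [108.  14. 156.] [  34.   24. -126.] x [-0.3 -0.  -0.9]
t 30 flip 0 xdir [-0.26 -0.83 -0.5 ]
  grasp 105 [ 30.  80. 168.]
  grasp 125 [ 34.  63. 156.]
  up az -90 [ -67.   66. -164.] [-59.  78. 173.] x [ 0.  -0.5  0.9]
  up az -45 [-73.  28. 177.] [-42.  42. 140.] x [ 0.4 -0.4  0.9]
  up az 0 [65. 13. 19.] [23. 33. 63.] x [0.5 0.  0.9]
t 30 flip 1 xdir [0.26 0.83 0.5 ]
  grasp 105 [ 30.  80. -12.]
  grasp 125 [ 34.  63. -24.]
  up az -90 [-67.  66.  16.] [-59.  78.  -7.] x [-0.   0.5 -0.9]
  up az -45 [-73.  28.  -3.] [-42.  42. -40.] x [-0.4  0.4 -0.9]
  up az 0 [  65.   13. -161.] [  23.   33. -117.] x [-0.5 -0.  -0.9]
```

Call:
{"method": "play_rows", "body": {"targets": [{"delta_pos": [-0.88,-0.73,-0.1],"delta_rot": [0,0,0]},{"delta_pos": [-0.88,-0.73,-0.1],"delta_rot": [0,0,0]},{"delta_pos": [-0.88,-0.73,-0.1],"delta_rot": [0,0,0]}], "gripper": 0, "grip_force": 30}}

```text
time_s: 1.6
tool_pos: [0.3005, 0.4827, 0.2396]
tcp_rot: [[-0.909, 0.417, 0.0], [0.417, 0.909, -0.002], [-0.001, -0.001, -1.0]]
contact_force: [-1.3, -0.4, 0.3]
finger_gap: 0.0854
gripper_force: 0.0
```

Call:
{"method": "play_rows", "body": {"targets": [{"delta_pos": [-0.88,-0.73,-0.1],"delta_rot": [0,0,0]},{"delta_pos": [-0.88,-0.73,-0.1],"delta_rot": [0,0,0]},{"delta_pos": [-0.88,-0.73,-0.1],"delta_rot": [0,0,0]}]}}

```text
time_s: 1.9
tool_pos: [0.3403, 0.4009, 0.2478]
tcp_rot: [[-0.909, 0.417, 0.001], [0.417, 0.909, -0.001], [-0.001, -0.001, -1.0]]
contact_force: [-0.2, 0.3, -0.7]
finger_gap: 0.0853
gripper_force: 0.0
```

Call:
{"method": "play_rows", "body": {"targets": [{"delta_pos": [-0.88,-0.73,-0.1],"delta_rot": [0,0,0]},{"delta_pos": [-0.88,-0.73,-0.1],"delta_rot": [0,0,0]},{"delta_pos": [-0.88,-0.73,-0.1],"delta_rot": [0,0,0]}]}}

```text
time_s: 2.2
tool_pos: [0.3802, 0.3192, 0.2558]
tcp_rot: [[-0.909, 0.417, 0.001], [0.417, 0.909, -0.0], [-0.001, 0.0, -1.0]]
contact_force: [0.2, 0.5, -0.3]
finger_gap: 0.0855
gripper_force: 0.0
```

Call:
{"method": "play_rows", "body": {"targets": [{"delta_pos": [-0.88,-0.73,-0.1],"delta_rot": [0,0,0]},{"delta_pos": [-0.88,-0.73,-0.1],"delta_rot": [0,0,0]},{"delta_pos": [-0.88,-0.73,-0.1],"delta_rot": [0,0,0]},{"delta_pos": [-0.88,-0.73,-0.1],"delta_rot": [0,0,0]},{"delta_pos": [-0.88,-0.73,-0.1],"delta_rot": [0,0,0]}]}}

```text
time_s: 2.7
tool_pos: [0.4184, 0.2405, 0.2632]
tcp_rot: [[-0.91, 0.414, -0.0], [0.414, 0.91, 0.001], [0.0, 0.0, -1.0]]
contact_force: [0.6, 0.2, 0.4]
finger_gap: 0.0856
gripper_force: 0.0
```

Run:
```python
from h import *
o=robot.get_obs();print(o['time_s'],o['q'].round(1),o['tool_pos'])
d,T=snap('wrist','w1.png')
spot('wrist',T,['gap','twin','oiler','tin','capacitor','lane'],d)
```

```text
2.7 [ 29.7   5.5 108.4   0.   66.1 -35.8] [0.41835408 0.24047805 0.26320234]
wrist gap 0.86 [0.486 0.253 0.013] (282, 193)
wrist gap 0.53 [0.662 0.248 0.1  ] (341, 343)
wrist twin 0.61 [0.407 0.244 0.128] (250, 164)
wrist oiler 0.83 [0.532 0.251 0.1  ] (304, 257)
wrist tin 0.92 [0.666 0.246 0.102] (341, 347)
wrist capacitor 0.66 [0.605 0.255 0.108] (332, 311)
wrist lane 0.88 [0.485 0.255 0.009] (283, 191)
wrist lane 0.47 [0.664 0.248 0.101] (342, 345)
wrist lane 0.33 [0.534 0.247 0.098] (302, 258)
```

View pics/w1.png

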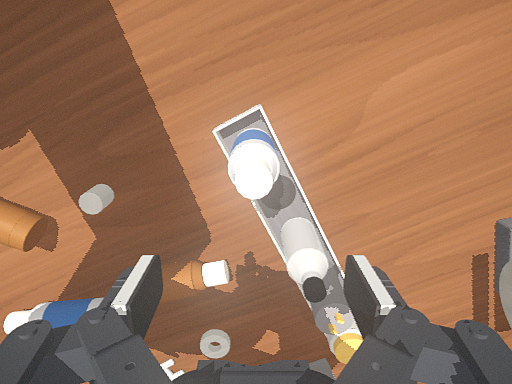

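The gap patch shows around (282,193), partly hidden behind the twin. I'm going to a view above the can, with the tool's yaw lined up with it.

Call:
{"method": "play_rows", "body": {"targets": [{"delta_pos": [-0.63,-0.885,0],"delta_rot": [0,0,0]},{"delta_pos": [-0.63,-0.885,0],"delta_rot": [0,0,0]},{"delta_pos": [-0.63,-0.885,0],"delta_rot": [0,0,0]}]}}

```text
time_s: 3.35
tool_pos: [0.4353, 0.1511, 0.2633]
tcp_rot: [[-0.909, 0.417, 0.0], [0.417, 0.909, -0.001], [-0.001, -0.001, -1.0]]
contact_force: [-0.5, 1.0, -0.4]
finger_gap: 0.0852
gripper_force: 0.0
```

Call:
{"method": "play_rows", "body": {"targets": [{"delta_pos": [-0.63,-0.885,0],"delta_rot": [0,0,0]},{"delta_pos": [-0.63,-0.885,0],"delta_rot": [0,0,0]},{"delta_pos": [-0.63,-0.885,0],"delta_rot": [0,0,0]}]}}

```text
time_s: 3.65
tool_pos: [0.4521, 0.0661, 0.2634]
tcp_rot: [[-0.909, 0.417, 0.001], [0.417, 0.909, -0.001], [-0.001, -0.001, -1.0]]
contact_force: [-0.6, 0.1, -0.2]
finger_gap: 0.0856
gripper_force: 0.0
```

Call:
{"method": "play_rows", "body": {"targets": [{"delta_pos": [-0.63,-0.885,0],"delta_rot": [0,0,0]},{"delta_pos": [-0.63,-0.885,0],"delta_rot": [0,0,0]},{"delta_pos": [-0.63,-0.885,0],"delta_rot": [0,0,0]}]}}

```text
time_s: 3.95
tool_pos: [0.4689, -0.0188, 0.2634]
tcp_rot: [[-0.909, 0.417, 0.001], [0.417, 0.909, -0.001], [-0.001, -0.0, -1.0]]
contact_force: [0.3, 2.1, -0.3]
finger_gap: 0.0852
gripper_force: 0.0
```

Call:
{"method": "play_rows", "body": {"targets": [{"delta_pos": [-0.63,-0.885,0],"delta_rot": [0,0,0]},{"delta_pos": [-0.63,-0.885,0],"delta_rot": [0,0,0]},{"delta_pos": [-0.63,-0.885,0],"delta_rot": [0,0,0]}]}}

```text
time_s: 4.25
tool_pos: [0.4857, -0.1039, 0.2633]
tcp_rot: [[-0.909, 0.417, 0.001], [0.417, 0.909, -0.001], [-0.001, -0.0, -1.0]]
contact_force: [0.3, 0.9, 0.4]
finger_gap: 0.0851
gripper_force: 0.0
```

Call:
{"method": "play_rows", "body": {"targets": [{"delta_pos": [-0.63,-0.885,0],"delta_rot": [0,0,0.92]},{"delta_pos": [-0.63,-0.885,0],"delta_rot": [0,0,0.92]},{"delta_pos": [-0.63,-0.885,0],"delta_rot": [0,0,0.92]},{"delta_pos": [-0.63,-0.885,0],"delta_rot": [0,0,0.92]},{"delta_pos": [-0.63,-0.885,0],"delta_rot": [0,0,0.92]},{"delta_pos": [-0.63,-0.885,0],"delta_rot": [0,0,0.92]},{"delta_pos": [-0.63,-0.885,0],"delta_rot": [0,0,0.92]},{"delta_pos": [-0.63,-0.885,0],"delta_rot": [0,0,0.92]},{"delta_pos": [-0.63,-0.885,0],"delta_rot": [0,0,0.92]},{"delta_pos": [-0.63,-0.885,0],"delta_rot": [0,0,0.92]},{"delta_pos": [-0.63,-0.885,0],"delta_rot": [0,0,0.92]},{"delta_pos": [-0.63,-0.885,0],"delta_rot": [0,0,0.92]}]}}

```text
time_s: 5.45
tool_pos: [0.5013, -0.1861, 0.2632]
tcp_rot: [[0.294, 0.956, -0.0], [0.956, -0.294, 0.0], [0.0, -0.0, -1.0]]
contact_force: [-0.2, 0.4, 0.6]
finger_gap: 0.0854
gripper_force: 0.0
```

Run:
```python
from h import *
o=robot.get_obs();print(o['time_s'],o['q'].round(1),o['tool_pos'])
d,T=snap('wrist','w2.png')
np.savez('w2.npz',T=T)
spot('wrist',T,['can'],d)
for p in [(.5443,-.0527,.025),(.501,-.1913,.025)]: print(pix(d,T,p))
```

```text
5.45 [-20.5  10.4 102.6   0.   67.   -3.5] [ 0.50129148 -0.18609296  0.26323063]
wrist can 0.75 [ 0.443 -0.336  0.046] (243, 276)
wrist can 0.67 [ 0.528 -0.101  0.046] (252, 74)
wrist can 0.56 [ 0.366 -0.104  0.044] (114, 122)
(np.float64(254.1497483589186), np.float64(23.95465738203191))
(np.float64(253.53836724412534), np.float64(157.36646516428655))
```

View pics/w2.png

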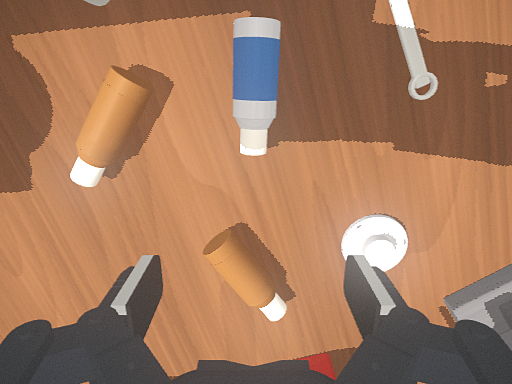

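The blue can runs from its base at about (257,20) to the cap end at about (254,151). That is a few mm off the top-view estimate, so I'm refining the pose and planning the tilted grasp.

Run:
```python
from kin import *
d,T=snap('wrist')
a=onz(d,T,257,24,.025);b=onz(d,T,255,115,.025);e=onz(d,T,254,150,.025)
# apparent heights by width check: 46px at base, depth
print(a.round(4),b.round(4),e.round(4))
c=(e-a)[:2];c/=np.linalg.norm(c);print('c',c.round(3),'len',np.linalg.norm(e-a))
# triangulate height: band centre in both views: band top view (287,197), here (256,69)
dt,Tt=snap('top')
o1,r1=ray(d,T,256,69);o2,r2=ray(dt,Tt,285.5,197.5)
A=np.column_stack([r1,-r2]);s=np.linalg.lstsq(A,o2-o1,rcond=None)[0]
p1,p2=o1+s[0]*r1,o2+s[1]*r2;print('tri',p1.round(4),p2.round(4))
cap=e; base=cap[:2]-c*.142; print('base',base.round(4))
g=np.array([*(base+c*.064),.027]);print('grasp',g.round(4))
Rg=tool(c,35,1);print(Rg.round(3))
for back in(.10,0): 
    tcp=g+Rg[:,2]*(.015-back);print(back,tcp.round(4)); plan(tcp,Rg)
```

```text
[ 0.5473 -0.0542  0.025 ] [ 0.5174 -0.1443  0.025 ] [ 0.5041 -0.1834  0.025 ]
c [-0.317 -0.949] len 0.1361335505942941
tri [ 0.5329 -0.097   0.0353] [ 0.5258 -0.1093  0.0349]
base [ 0.5491 -0.0487]
grasp [ 0.5288 -0.1094  0.027 ]
[[ 0.259  0.949  0.182]
 [ 0.777 -0.317  0.544]
 [ 0.574 -0.    -0.819]]
0.1 [ 0.5134 -0.1556  0.0966]
dpos [0.419 0.03  2.083] drot [-0.0042  0.3888  0.0134] n 3.0
0 [ 0.5316 -0.1012  0.0147]
dpos [1.136 0.046 3.107] drot [-0.0042  0.3888  0.0134] n 4.0
```

Call:
{"method": "play_rows", "body": {"targets": [{"delta_pos": [0.395,0.02,0.5],"delta_rot": [-0.004,0.389,0.013]},{"delta_pos": [0.395,0.02,1.0],"delta_rot": [-0.004,0.389,0.013]},{"delta_pos": [0.395,0.02,1.0],"delta_rot": [-0.004,0.389,0.013]},{"delta_pos": [0.395,0.02,1.0],"delta_rot": [-0.004,0.389,0.013]},{"delta_pos": [0.395,0.02,1.0],"delta_rot": [-0.004,0.389,0.013]},{"delta_pos": [0.395,0.02,1.0],"delta_rot": [-0.004,0.389,0.013]}]}}

```text
time_s: 6.25
tool_pos: [0.5114, -0.1586, 0.1825]
tcp_rot: [[0.263, 0.948, 0.181], [0.777, -0.319, 0.543], [0.572, -0.002, -0.82]]
contact_force: [-0.0, -0.3, -0.1]
finger_gap: 0.0857
gripper_force: 0.0
```

Call:
{"method": "play_rows", "body": {"targets": [{"delta_pos": [-0.65,0,0.93],"delta_rot": [0,0,0]},{"delta_pos": [-0.65,0,0.93],"delta_rot": [0,0,0]},{"delta_pos": [-0.65,0,0.93],"delta_rot": [0,0,0]},{"delta_pos": [-0.65,0,0.93],"delta_rot": [0,0,0]}]}}

```text
time_s: 6.65
tool_pos: [0.5125, -0.1567, 0.0936]
tcp_rot: [[0.259, 0.949, 0.181], [0.778, -0.316, 0.544], [0.573, -0.001, -0.82]]
contact_force: [1.2, 0.5, 0.1]
finger_gap: 0.0852
gripper_force: 0.0
```

Run:
```python
from kin import *
o=robot.get_obs();print(o['time_s'],o['q'].round(1),o['tool_pos'])
d,T=snap('wrist','w3.png')
c=np.array([-.308,-.951]);Rg=tool(c,35,1)
for s in(0,.064,.1,.142): print(s,np.round(pix(d,T,[.547+c[0]*s,-.052+c[1]*s,.025])))
for z in (-.05,.022): plan(np.array([.527,-.113,.027])+Rg[:,2]*z,Rg)
```

```text
6.65 [-37.4  30.1 108.7  38.5  60.4 -44.3] [ 0.51245883 -0.156666    0.09357881]
0 [252. 124.]
0.064 [253. 201.]
0.1 [253. 249.]
0.142 [254. 311.]
dpos [-0.008 -0.008  0.399] drot [ 0.004   0.0007 -0.0038] n 1.0
dpos [-0.007 -0.014  1.299] drot [ 0.004   0.0007 -0.0038] n 2.0
```

View pics/w3.png

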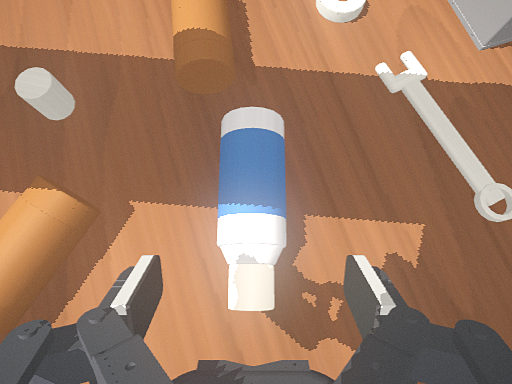

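The can's axis, from (252,120) to (251,310), matches my estimate to within a pixel or two, and both sides are free for the fingers. I'm descending and gripping at 30 N.

Call:
{"method": "play_rows", "body": {"targets": [{"delta_pos": [-0.005,-0.01,0.4],"delta_rot": [0,0,0]},{"delta_pos": [-0.005,-0.01,0.65],"delta_rot": [0,0,0]},{"delta_pos": [-0.005,-0.01,0.65],"delta_rot": [0,0,0]}]}}

```text
time_s: 7.0
tool_pos: [0.521, -0.1281, 0.0506]
tcp_rot: [[0.259, 0.949, 0.181], [0.777, -0.316, 0.544], [0.574, 0.0, -0.819]]
contact_force: [-0.8, -0.3, 0.0]
finger_gap: 0.0852
gripper_force: 0.0
```

Call:
{"method": "play_rows", "body": {"targets": [{"delta_pos": [0,0,0.3],"delta_rot": [0,0,0]},{"delta_pos": [0,0,0.65],"delta_rot": [0,0,0]},{"delta_pos": [0,0,0.65],"delta_rot": [0,0,0]},{"delta_pos": [0,0,0.65],"delta_rot": [0,0,0]}]}}

```text
time_s: 7.4
tool_pos: [0.531, -0.1016, 0.0088]
tcp_rot: [[0.259, 0.948, 0.183], [0.777, -0.317, 0.544], [0.574, 0.002, -0.819]]
contact_force: [0.0, -1.0, -0.4]
finger_gap: 0.085
gripper_force: 0.0
```

Call:
{"method": "play_rows", "body": {"targets": [{"delta_pos": [0,0,0],"delta_rot": [0,0,0]},{"delta_pos": [0,0,0],"delta_rot": [0,0,0]},{"delta_pos": [0,0,0],"delta_rot": [0,0,0]},{"delta_pos": [0,0,0],"delta_rot": [0,0,0]},{"delta_pos": [0,0,0],"delta_rot": [0,0,0]},{"delta_pos": [0,0,0],"delta_rot": [0,0,0]},{"delta_pos": [0,0,0],"delta_rot": [0,0,0]},{"delta_pos": [0,0,0],"delta_rot": [0,0,0]},{"delta_pos": [0,0,0],"delta_rot": [0,0,0]},{"delta_pos": [0,0,0],"delta_rot": [0,0,0]}], "gripper": 1, "grip_force": 30}}

```text
time_s: 8.4
tool_pos: [0.5306, -0.1019, 0.0082]
tcp_rot: [[0.26, 0.948, 0.184], [0.777, -0.318, 0.544], [0.574, 0.001, -0.819]]
contact_force: [-2.9, -3.4, 8.3]
finger_gap: 0.0493
gripper_force: 29.5
```

Run:
```python
from kin import *
o=robot.get_obs();print(o['time_s'],o['q'].round(1),o['tool_pos'],o['finger_gap'],o['gripper_force'])
# candidate upright poses: wrist angles
q23=o['q'][1]+o['q'][2]
for t in [35]:
  for az in(-108,-90,-70,-50):
    Ru=tool((np.cos(np.radians(az)),np.sin(np.radians(az))),t,1,True)
    print(az,[wrist(Ru,q1,x).round() for q1 in(-12,0) for x in (115,130)])
```

```text
8.4 [-31.8  37.7 111.6  46.5  50.4 -49.9] [ 0.53062752 -0.10189577  0.00822846] 0.04933890343794939 29.52847123146057
-108 [array([-56.,  81.,  24.]), array([-59.,  72.,  37.]), array([-51.,  89.,  30.]), array([-52.,  80.,  42.])]
-90 [array([-61.,  67.,  15.]), array([-68.,  60.,  30.]), array([-58.,  76.,  21.]), array([-62.,  68.,  35.])]
-70 [array([-64.,  51.,   5.]), array([-77.,  45.,  24.]), array([-62.,  60.,  11.]), array([-71.,  54.,  28.])]
-50 [array([-64.,  34.,  -6.]), array([-87.,  30.,  21.]), array([-65.,  44.,   1.]), array([-81.,  39.,  23.])]
```

Call:
{"method": "play_rows", "body": {"targets": [{"delta_pos": [0.2,0,-0.28],"delta_rot": [0,0,0]},{"delta_pos": [0.45,0,-0.63],"delta_rot": [0,0,0]},{"delta_pos": [0.68,0,-0.97],"delta_rot": [0,0,0]},{"delta_pos": [0.68,0,-0.97],"delta_rot": [0,0,0]},{"delta_pos": [0.68,0,-0.97],"delta_rot": [0,0,0]}]}}

```text
time_s: 8.9
tool_pos: [0.5303, -0.1015, 0.1024]
tcp_rot: [[0.259, 0.948, 0.183], [0.777, -0.318, 0.543], [0.573, 0.002, -0.82]]
contact_force: [-0.8, 0.6, -1.9]
finger_gap: 0.0487
gripper_force: 32.3
```

Run:
```python
from kin import *
o=robot.get_obs();print(o['time_s'],o['q'].round(1),o['tool_pos'],o['finger_gap'],o['contact_force'])
c=np.array([-.308,-.951])
# actual can axis assumed c; upright target
Rg=tool(c,35,1);Ru=tool(c,35,1,True);print(Ru.round(3))
R0=np.array(o['tcp_rot']).reshape(3,3)
print('tilt of can now in world',(R0@Rg.T@np.array([*c,0])).round(3))
plan(np.array([.51,-.195,.13])+Ru[:,2]*.022,Ru)
```

```text
8.9 [-31.8  28.2 110.8  41.3  57.8 -41.1] [ 0.53028837 -0.101532    0.10243746] 0.04868813230638796 [-0.83098896  0.63183781 -1.85705189]
[[ 0.177  0.951 -0.252]
 [ 0.546 -0.308 -0.779]
 [-0.819 -0.    -0.574]]
tilt of can now in world [-0.318 -0.948  0.001]
dpos [-1.052  0.133 -0.963] drot [-0.     -0.9996 -0.0072] n 2.0
```

Call:
{"method": "play_rows", "body": {"targets": [{"delta_pos": [-0.05,0.01,-0.08],"delta_rot": [0,-0.06,0]},{"delta_pos": [-0.12,0.02,-0.16],"delta_rot": [0,-0.13,0]},{"delta_pos": [-0.2,0.03,-0.25],"delta_rot": [0,-0.2,0]},{"delta_pos": [-0.28,0.04,-0.34],"delta_rot": [0,-0.27,0]},{"delta_pos": [-0.36,0.05,-0.43],"delta_rot": [0,-0.34,0]},{"delta_pos": [-0.44,0.06,-0.52],"delta_rot": [0,-0.41,-0.002]},{"delta_pos": [-0.52,0.07,-0.6],"delta_rot": [0,-0.48,-0.003]},{"delta_pos": [-0.6,0.08,-0.68],"delta_rot": [0,-0.55,-0.004]},{"delta_pos": [-0.68,0.09,-0.76],"delta_rot": [0,-0.62,-0.005]},{"delta_pos": [-0.76,0.1,-0.82],"delta_rot": [0,-0.69,-0.005]},{"delta_pos": [-0.83,0.11,-0.87],"delta_rot": [0,-0.76,-0.006]},{"delta_pos": [-0.89,0.12,-0.91],"delta_rot": [0,-0.83,-0.006]},{"delta_pos": [-0.94,0.13,-0.94],"delta_rot": [0,-0.9,-0.007]},{"delta_pos": [-0.98,0.13,-0.96],"delta_rot": [0,-0.96,-0.007]},{"delta_pos": [-1.0,0.13,-0.96],"delta_rot": [0,-1.0,-0.007]},{"delta_pos": [-1.0,0.13,-0.96],"delta_rot": [0,-1.0,-0.007]},{"delta_pos": [-1.0,0.13,-0.96],"delta_rot": [0,-1.0,-0.007]},{"delta_pos": [-1.0,0.13,-0.96],"delta_rot": [0,-1.0,-0.007]}]}}

```text
time_s: 10.7
tool_pos: [0.505, -0.2084, 0.1187]
tcp_rot: [[0.176, 0.951, -0.254], [0.547, -0.309, -0.778], [-0.818, -0.002, -0.575]]
contact_force: [-1.0, 0.4, -1.2]
finger_gap: 0.0496
gripper_force: 32.2
```

Run:
```python
from kin import *
o=robot.get_obs();print(o['time_s'],o['q'].round(1),o['tool_pos'],o['finger_gap'],o['contact_force'])
c=np.array([-.308,-.951])
Rg=tool(c,35,1);Ru=tool(c,35,1,True)
R0=np.array(o['tcp_rot']).reshape(3,3)
print('axis',(R0@Rg.T@np.array([*c,0])).round(3),R0.round(3))
d1,T1=snap('scene','s1.png');d2,T2=snap('top','t1.png')
a=cv2.imread('pics/s1.png');b=cv2.imread('pics/t1.png')
g=o['tool_pos']-R0[:,2]*.022
ps=[]
for im,(d,T) in((a,(d1,T1)),(b,(d2,T2))):
    u,v=pix(d,T,g);u,v=int(u),int(v);ps.append(cv2.resize(im[max(v-70,0):v+80,u-65:u+65],None,fx=3,fy=3)[:450]);print(u,v)
    for h in(-.064,.078): print(pix(d,T,g+[0,0,h]))
cv2.imwrite('pics/p1.png',np.hstack(ps))
plan(np.array([.51,-.195,.067])+Ru[:,2]*.022,Ru)
```

```text
10.7 [  5.5  37.3 105.7 -51.   74.8  55. ] [ 0.50496248 -0.20843935  0.11873284] 0.049575425136365765 [-1.04919584  0.43786044 -1.21746415]
axis [ 0.002 -0.002  1.   ] [[ 0.176  0.951 -0.254]
 [ 0.547 -0.309 -0.778]
 [-0.818 -0.002 -0.575]]
204 137
(np.float64(209.4170065459412), np.float64(159.2861626195794))
(np.float64(198.49664324069826), np.float64(105.48500753091318))
325 196
(np.float64(321.3786994188632), np.float64(201.11201889885757))
(np.float64(331.2831518577416), np.float64(189.11425557537348))
dpos [0.638 0.006 0.504] drot [-0.0009 -0.001   0.0002] n 1.0
```

View pics/p1.png

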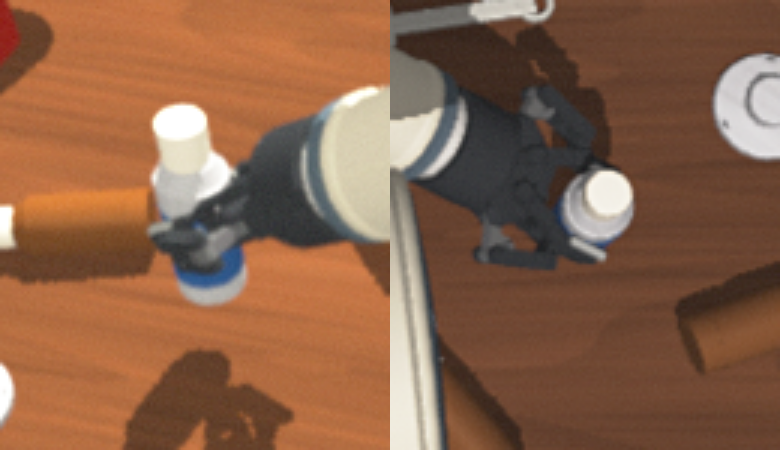

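The can hangs upright: in the scene view its cap is at (199,106) and its base at (209,162), as predicted. I'm lowering it.

Call:
{"method": "play_rows", "body": {"targets": [{"delta_pos": [0.2,0,0.14],"delta_rot": [0,0,0]},{"delta_pos": [0.4,0,0.28],"delta_rot": [0,0,0]},{"delta_pos": [0.52,0,0.365],"delta_rot": [0,0,0]},{"delta_pos": [0.6,0,0.42],"delta_rot": [0,0,0]},{"delta_pos": [0.6,0,0.42],"delta_rot": [0,0,0]},{"delta_pos": [0.6,0,0.42],"delta_rot": [0,0,0]}]}}

```text
time_s: 11.4
tool_pos: [0.5052, -0.2083, 0.0607]
tcp_rot: [[0.176, 0.951, -0.253], [0.546, -0.308, -0.779], [-0.819, -0.002, -0.574]]
contact_force: [0.6, -0.6, -0.7]
finger_gap: 0.0493
gripper_force: 32.2
```

Call:
{"method": "play_rows", "body": {"targets": [{"delta_pos": [0.01,0,0.007],"delta_rot": [0,0,0]},{"delta_pos": [0.02,0,0.014],"delta_rot": [0,0,0]},{"delta_pos": [0.03,0,0.021],"delta_rot": [0,0,0]},{"delta_pos": [0.03,0,0.021],"delta_rot": [0,0,0]}]}}

```text
time_s: 11.8
tool_pos: [0.5051, -0.2081, 0.0574]
tcp_rot: [[0.176, 0.951, -0.253], [0.546, -0.308, -0.779], [-0.819, -0.002, -0.574]]
contact_force: [-0.5, -0.3, -1.6]
finger_gap: 0.0491
gripper_force: 32.2
```

Call:
{"method": "play_rows", "body": {"targets": [{"delta_pos": [0.01,0,0.007],"delta_rot": [0,0,0]},{"delta_pos": [0.02,0,0.014],"delta_rot": [0,0,0]},{"delta_pos": [0.02,0,0.014],"delta_rot": [0,0,0]}]}}

```text
time_s: 12.1
tool_pos: [0.505, -0.2082, 0.0553]
tcp_rot: [[0.175, 0.951, -0.254], [0.546, -0.308, -0.779], [-0.819, -0.002, -0.574]]
contact_force: [1.5, 0.0, -1.1]
finger_gap: 0.0489
gripper_force: 32.2
```

Call:
{"method": "play_rows", "body": {"targets": [{"delta_pos": [0.01,0,0.007],"delta_rot": [0,0,0]},{"delta_pos": [0.02,0,0.014],"delta_rot": [0,0,0]},{"delta_pos": [0.02,0,0.014],"delta_rot": [0,0,0]}]}}

```text
time_s: 12.4
tool_pos: [0.505, -0.2083, 0.0546]
tcp_rot: [[0.175, 0.951, -0.254], [0.544, -0.309, -0.78], [-0.82, -0.001, -0.572]]
contact_force: [-1.0, 3.4, 9.2]
finger_gap: 0.0492
gripper_force: 33.0
```

Call:
{"method": "play_rows", "body": {"targets": [{"delta_pos": [0.01,0,0.007],"delta_rot": [0,0,0]},{"delta_pos": [0.015,0,0.011],"delta_rot": [0,0,0]},{"delta_pos": [0.015,0,0.011],"delta_rot": [0,0,0]}]}}

```text
time_s: 12.7
tool_pos: [0.505, -0.2084, 0.0546]
tcp_rot: [[0.175, 0.951, -0.254], [0.543, -0.309, -0.781], [-0.822, -0.001, -0.57]]
contact_force: [-2.9, 7.4, 19.7]
finger_gap: 0.0494
gripper_force: 33.8
```

Run:
```python
from h import *
o=robot.get_obs();print(o['tool_pos'],o['contact_force'],o['moment'])
```

```text
[ 0.5049712  -0.20843346  0.0545794 ] [-2.86759776  7.43748577 19.73923641] [-1.0884824   0.95514875 -0.56502231]
```

Call:
{"method": "play_rows", "body": {"targets": [{"delta_pos": [-0.025,0,-0.017],"delta_rot": [0,0,0]},{"delta_pos": [-0.025,0,-0.017],"delta_rot": [0,0,0]},{"delta_pos": [-0.025,0,-0.017],"delta_rot": [0,0,0]}]}}

```text
time_s: 13.0
tool_pos: [0.5052, -0.2083, 0.0546]
tcp_rot: [[0.176, 0.951, -0.253], [0.546, -0.308, -0.779], [-0.819, -0.001, -0.573]]
contact_force: [-0.1, 2.4, 4.4]
finger_gap: 0.0492
gripper_force: 32.5
```

Call:
{"method": "play_rows", "body": {"targets": [{"delta_pos": [0,0,0],"delta_rot": [0,0,0]},{"delta_pos": [0,0,0],"delta_rot": [0,0,0]},{"delta_pos": [0,0,0],"delta_rot": [0,0,0]},{"delta_pos": [0,0,0],"delta_rot": [0,0,0]},{"delta_pos": [0,0,0],"delta_rot": [0,0,0]},{"delta_pos": [0,0,0],"delta_rot": [0,0,0]},{"delta_pos": [0,0,0],"delta_rot": [0,0,0]},{"delta_pos": [0,0,0],"delta_rot": [0,0,0]}], "gripper": 0}}

```text
time_s: 13.8
tool_pos: [0.505, -0.2082, 0.0544]
tcp_rot: [[0.175, 0.951, -0.254], [0.546, -0.308, -0.779], [-0.819, -0.002, -0.574]]
contact_force: [-0.1, 0.5, -0.0]
finger_gap: 0.0856
gripper_force: 0.0
```

Call:
{"method": "play_rows", "body": {"targets": [{"delta_pos": [0,0,-0.2],"delta_rot": [0,0,0]},{"delta_pos": [0,0,-0.5],"delta_rot": [0,0,0]},{"delta_pos": [0,0,-0.9],"delta_rot": [0,0,0]},{"delta_pos": [0,0,-1],"delta_rot": [0,0,0]},{"delta_pos": [0,0,-1],"delta_rot": [0,0,0]}]}}

```text
time_s: 14.3
tool_pos: [0.5266, -0.1445, 0.1012]
tcp_rot: [[0.176, 0.952, -0.251], [0.547, -0.307, -0.779], [-0.818, 0.0, -0.575]]
contact_force: [-0.4, -0.9, 0.2]
finger_gap: 0.0853
gripper_force: 0.0
```

Run:
```python
from kin import *
o=robot.get_obs();print(o['time_s'],o['q'].round(1),o['tool_pos'],o['finger_gap'],o['contact_force'])
d1,T1=snap('scene','s2.png');spot('scene',T1,['can','twin'],d1)
d2,T2=snap('top','t2.png');spot('top',T2,['can','twin'],d2)
a=cv2.imread('pics/s2.png');b=cv2.imread('pics/t2.png')
g=np.array([.511,-.191,.07]);ps=[]
for im,(d,T) in((a,(d1,T1)),(b,(d2,T2))):
    u,v=pix(d,T,g);u,v=int(u),int(v);ps.append(cv2.resize(im[max(v-50,0):v+50,u-45:u+45],None,fx=4,fy=4));print('corner',u-45,v-50)
cv2.imwrite('pics/p2.png',np.hstack(ps))
```

```text
14.3 [ 11.2  40.6 101.8 -47.1  77.7  56.9] [ 0.52655181 -0.14453577  0.10118297] 0.08534698446936172 [-0.4274538  -0.94642028  0.16345362]
scene can 0.86 [ 0.523 -0.186  0.095] (207, 154)
scene can 0.67 [0.549 0.064 0.04 ] (321, 203)
scene can 0.63 [ 0.451 -0.335  0.039] (164, 139)
scene twin 0.85 [0.431 0.251 0.069] (421, 169)
top can 0.91 [ 0.346 -0.106  0.045] (286, 272)
top can 0.88 [ 0.441 -0.338  0.044] (382, 231)
top can 0.67 [ 0.5   -0.188  0.104] (322, 202)
corner 164 108
corner 276 150
```

View pics/p2.png

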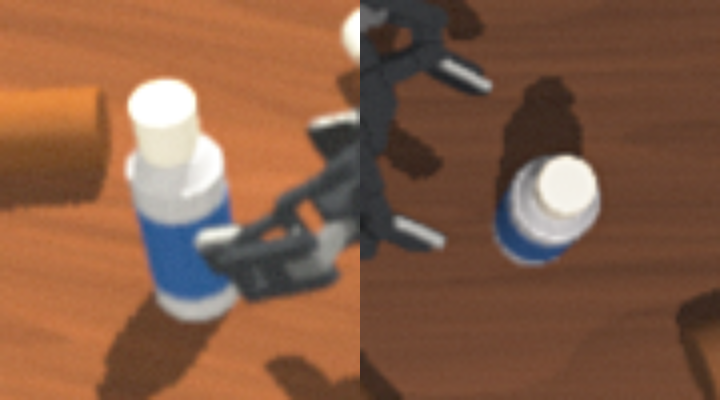

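The can stands upright on its own, with the cap centre at scene (205,133.5) and top (328.5,196). Next I triangulate it and plan the top-down regrasp.

Run:
```python
from kin import *
d1,T1=snap('scene');d2,T2=snap('top')
o1,r1=ray(d1,T1,204.8,133.5);o2,r2=ray(d2,T2,328.5,196)
s=np.linalg.lstsq(np.column_stack([r1,-r2]),o2-o1,rcond=None)[0]
print('cap tri',(o1+s[0]*r1).round(4),(o2+s[1]*r2).round(4),'at z=.142',onz(d1,T1,204.8,133.5,.142).round(4),onz(d2,T2,328.5,196,.142).round(4))
o=robot.get_obs();R0=np.array(o['tcp_rot']).reshape(3,3)
print('up .08 in tool',(R0.T@[0,0,1]).round(3))
Rt=np.array([[1,0,0],[0,-1,0],[0,0,-1.]])
plan([.48,-.19,.25],Rt)
```

```text
cap tri [ 0.5075 -0.1916  0.1384] [ 0.5092 -0.1966  0.1395] at z=.142 [ 0.5113 -0.1896  0.142 ] [ 0.5087 -0.1962  0.142 ]
up .08 in tool [-0.819 -0.003 -0.573]
dpos [-1.932 -0.37  -0.509] drot [0.3811 0.5274 0.7351] n 2.0
```

Call:
{"method": "play_rows", "body": {"targets": [{"delta_pos": [-0.41,0,-0.5],"delta_rot": [0,0,0]},{"delta_pos": [-0.82,0,-0.97],"delta_rot": [0,0,0]},{"delta_pos": [-0.82,0,-0.97],"delta_rot": [0,0,0]},{"delta_pos": [-0.82,0,-0.97],"delta_rot": [0,0,0]}]}}

```text
time_s: 15.1
tool_pos: [0.5339, -0.1212, 0.1993]
tcp_rot: [[0.177, 0.951, -0.252], [0.547, -0.308, -0.778], [-0.818, 0.0, -0.575]]
contact_force: [-0.3, -0.4, -0.7]
finger_gap: 0.0854
gripper_force: 0.0
```

Call:
{"method": "play_rows", "body": {"targets": [{"delta_pos": [-0.5,-0.1,0],"delta_rot": [0.19,0.264,0.368]},{"delta_pos": [-1,-0.2,0.1],"delta_rot": [0.381,0.527,0.735]},{"delta_pos": [-1,-0.37,0.3],"delta_rot": [0.381,0.527,0.735]},{"delta_pos": [-1,-0.37,0.46],"delta_rot": [0.381,0.527,0.735]},{"delta_pos": [-1,-0.37,0.46],"delta_rot": [0.381,0.527,0.735]},{"delta_pos": [-1,-0.37,0.46],"delta_rot": [0.381,0.527,0.735]},{"delta_pos": [-1,-0.37,0.46],"delta_rot": [0.381,0.527,0.735]},{"delta_pos": [-1,-0.37,0.46],"delta_rot": [0.381,0.527,0.735]},{"delta_pos": [-1,-0.37,0.46],"delta_rot": [0.381,0.527,0.735]},{"delta_pos": [-1,-0.37,0.46],"delta_rot": [0.381,0.527,0.735]},{"delta_pos": [-1,-0.37,0.46],"delta_rot": [0.381,0.527,0.735]},{"delta_pos": [-1,-0.37,0.46],"delta_rot": [0.381,0.527,0.735]},{"delta_pos": [-1,-0.37,0.46],"delta_rot": [0.381,0.527,0.735]},{"delta_pos": [-1,-0.37,0.46],"delta_rot": [0.381,0.527,0.735]}]}}

```text
time_s: 16.5
tool_pos: [0.4822, -0.1841, 0.2424]
tcp_rot: [[1.0, 0.003, -0.001], [0.003, -1.0, -0.001], [-0.001, 0.001, -1.0]]
contact_force: [-0.2, 0.5, 0.4]
finger_gap: 0.0854
gripper_force: 0.0
```

Run:
```python
from kin import *
o=robot.get_obs();print(o['time_s'],o['q'].round(1),o['tool_pos'])
d,T=snap('wrist','w4.png');spot('wrist',T,['can'],d)
for p in([.51,-.193,.142],[.511,-.191,0]):print(pix(d,T,p))
Rt=np.array([[1,0,0],[0,-1,0],[0,0,-1.]])
plan([.51,-.192,.25],Rt)
```

```text
16.5 [-2.10e+01  9.90e+00  1.06e+02 -1.00e-01  6.42e+01  6.88e+01] [ 0.48215601 -0.18410612  0.24243929]
wrist can 0.83 [ 0.364 -0.107  0.042] (189, 255)
wrist can 0.66 [ 0.449 -0.347  0.048] (399, 191)
wrist can 0.56 [ 0.517 -0.19   0.117] (259, 142)
(np.float64(264.51250023731353), np.float64(157.04370639626435))
(np.float64(258.5774595951853), np.float64(128.63661115062234))
dpos [ 0.346  0.101 -0.092] drot [0.0003 0.0004 0.0019] n 1.0
```

View pics/w4.png

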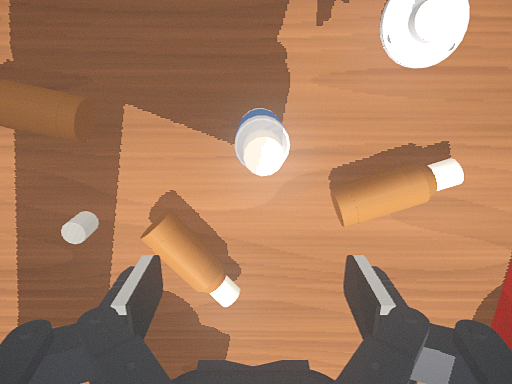

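The cap top is at (264,154), 3 px from the prediction, so I shift x by 2 mm to (0.512, -0.1925). I'll grip the cap with the tips just above the shoulder.

Call:
{"method": "play_rows", "body": {"targets": [{"delta_pos": [0.373,0.105,0.3],"delta_rot": [0,0,0.002]},{"delta_pos": [0.373,0.105,0.6],"delta_rot": [0,0,0.002]},{"delta_pos": [0.373,0.105,0.6],"delta_rot": [0,0,0.002]},{"delta_pos": [0.373,0.105,0.6],"delta_rot": [0,0,0.002]}]}}

```text
time_s: 17.0
tool_pos: [0.5115, -0.1924, 0.1949]
tcp_rot: [[1.0, -0.001, -0.001], [-0.001, -1.0, 0.0], [-0.001, -0.0, -1.0]]
contact_force: [0.2, 0.1, 1.3]
finger_gap: 0.0851
gripper_force: 0.0
```

Call:
{"method": "play_rows", "body": {"targets": [{"delta_pos": [0,0,0.4],"delta_rot": [0,0,0]},{"delta_pos": [0,0,0.7],"delta_rot": [0,0,0]},{"delta_pos": [0,0,0.9],"delta_rot": [0,0,0]},{"delta_pos": [0,0,0.99],"delta_rot": [0,0,0]},{"delta_pos": [0,0,0.99],"delta_rot": [0,0,0]},{"delta_pos": [0,0,0.99],"delta_rot": [0,0,0]}]}}

```text
time_s: 17.6
tool_pos: [0.5126, -0.1932, 0.1171]
tcp_rot: [[1.0, -0.002, 0.002], [-0.002, -1.0, -0.001], [0.002, 0.001, -1.0]]
contact_force: [-0.2, -0.2, -0.6]
finger_gap: 0.0853
gripper_force: 0.0
```

Run:
```python
from kin import *
o=robot.get_obs();print(o['time_s'],o['q'].round(1),o['tool_pos'],o['contact_force'])
d,T=snap('wrist','w5.png')
R0=np.array(o['tcp_rot']).reshape(3,3)
im=d['image'];print(pix(d,T,[.512,-.1925,.142]))
# white cap blob near prediction: centroid column
u,v=map(int,pix(d,T,[.512,-.1925,.142]));sub=im[max(v-70,0):v+60,u-70:u+70].astype(int)
m=((sub.min(2)>190)).astype(np.uint8);n,l,st,ce=cv2.connectedComponentsWithStats(m)
for i in range(1,n):
    if st[i,4]>150:print(st[i]+np.array([u-70,max(v-70,0),0,0,0]),ce[i].round(1)+[u-70,max(v-70,0)])
```

```text
17.6 [-20.8  21.4 108.8  -0.   49.7  69.3] [ 0.51257487 -0.19318714  0.1170778 ] [-0.15969916 -0.18263398 -0.55371521]
(np.float64(251.88169874309042), np.float64(287.2383372290145))
[281 218  14  49 183] [288.8 243.3]
[207 219  16  47 237] [213.2 245.4]
[ 240  268   47   51 1144] [267.9 296.4]
```

View pics/w5.png

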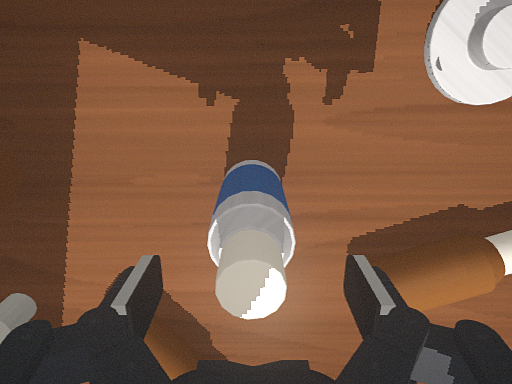

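The cap centre is at (251,286), within 1 px of the prediction and midway between the fingers. I'm closing and lifting.

Call:
{"method": "play_rows", "body": {"targets": [{"delta_pos": [0,0,0],"delta_rot": [0,0,0]},{"delta_pos": [0,0,0],"delta_rot": [0,0,0]},{"delta_pos": [0,0,0],"delta_rot": [0,0,0]},{"delta_pos": [0,0,0],"delta_rot": [0,0,0]},{"delta_pos": [0,0,0],"delta_rot": [0,0,0]},{"delta_pos": [0,0,0],"delta_rot": [0,0,0]},{"delta_pos": [0,0,0],"delta_rot": [0,0,0]},{"delta_pos": [0,0,0],"delta_rot": [0,0,0]},{"delta_pos": [0,0,0],"delta_rot": [0,0,0]},{"delta_pos": [0,0,0],"delta_rot": [0,0,0]},{"delta_pos": [0,0,0],"delta_rot": [0,0,0]},{"delta_pos": [0,0,0],"delta_rot": [0,0,0]}], "gripper": 1, "grip_force": 30}}

```text
time_s: 18.85
tool_pos: [0.5121, -0.193, 0.1161]
tcp_rot: [[1.0, -0.002, 0.001], [-0.002, -1.0, -0.0], [0.001, 0.0, -1.0]]
contact_force: [-0.1, 1.2, 5.2]
finger_gap: 0.0316
gripper_force: 29.5
```

Call:
{"method": "play_rows", "body": {"targets": [{"delta_pos": [0,0,-0.05],"delta_rot": [0,0,0]},{"delta_pos": [0,0,-0.2],"delta_rot": [0,0,0]},{"delta_pos": [0,0,-0.5],"delta_rot": [0,0,0]},{"delta_pos": [0,0,-0.8],"delta_rot": [0,0,0]},{"delta_pos": [0,0,-1],"delta_rot": [0,0,0]},{"delta_pos": [0,0,-1],"delta_rot": [0,0,0]}]}}

```text
time_s: 19.45
tool_pos: [0.5132, -0.1935, 0.1986]
tcp_rot: [[1.0, -0.002, 0.005], [-0.002, -1.0, -0.002], [0.005, 0.002, -1.0]]
contact_force: [0.0, -0.9, -1.4]
finger_gap: 0.0311
gripper_force: 29.9
```

Run:
```python
from kin import *
o=robot.get_obs();print(o['time_s'],o['q'].round(1),o['tool_pos'],o['contact_force'],o['finger_gap'])
# lane geometry from top image: bright rails; contour of lane outline
im=cv2.imread('pics/top0.png');d,T=snap('top')
crop=cv2.resize(im[110:275,100:180],None,fx=3.6,fy=3.6,interpolation=cv2.INTER_CUBIC)
w=cv2.imread('pics/w1.png');wc=cv2.resize(w[90:330,190:370],None,fx=2.475,fy=2.475,interpolation=cv2.INTER_CUBIC)
cv2.imwrite('pics/lane.png',np.hstack([crop,wc]) if crop.shape[0]==wc.shape[0] else wc);print(crop.shape,wc.shape)
```

```text
19.45 [-20.8  15.3 105.1  -0.   59.3  69.3] [ 0.513198   -0.19351342  0.1986263 ] [ 0.0263678  -0.87098137 -1.37234078] 0.031121540227558243
(594, 288, 3) (594, 446, 3)
```

View pics/lane.png

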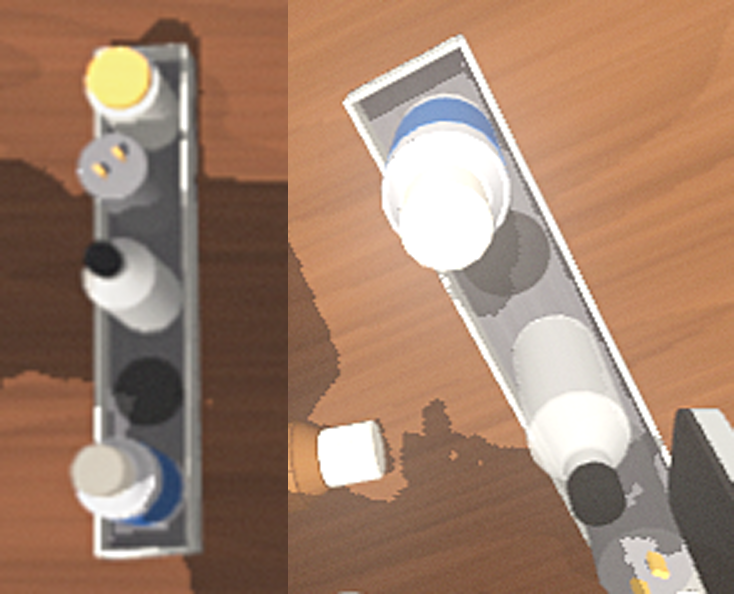

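The patch shows as a dark disc at top-view pixel (141.4,218.6). All 10 views are used, so from here I work by numbers. I'm carrying the can high to a spot where the wrist camera sees the gap clearly.

Call:
{"method": "play_rows", "body": {"targets": [{"delta_pos": [-0.3,-0.2,-0.3],"delta_rot": [0,0,0]},{"delta_pos": [-0.6,-0.6,-0.6],"delta_rot": [0,0,0]},{"delta_pos": [-1,-1,-0.85],"delta_rot": [0,0,0]},{"delta_pos": [-1,-1,-0.85],"delta_rot": [0,0,0]}]}}

```text
time_s: 19.9
tool_pos: [0.4289, -0.1102, 0.2648]
tcp_rot: [[1.0, -0.001, 0.0], [-0.001, -1.0, 0.001], [0.0, -0.001, -1.0]]
contact_force: [0.6, 0.1, -2.0]
finger_gap: 0.0314
gripper_force: 30.5
```

Call:
{"method": "play_rows", "body": {"targets": [{"delta_pos": [0,-0.5,-0.4],"delta_rot": [0,0,0]},{"delta_pos": [0,-1,-0.8],"delta_rot": [0,0,0]},{"delta_pos": [0,-1,-0.8],"delta_rot": [0,0,0]}]}}

```text
time_s: 20.2
tool_pos: [0.4335, -0.0299, 0.3304]
tcp_rot: [[1.0, 0.0, 0.005], [0.0, -1.0, 0.001], [0.005, -0.001, -1.0]]
contact_force: [0.5, -0.6, -1.4]
finger_gap: 0.0309
gripper_force: 30.9
```

Call:
{"method": "play_rows", "body": {"targets": [{"delta_pos": [0,-0.5,0],"delta_rot": [0,0,0]},{"delta_pos": [0,-1,0],"delta_rot": [0,0,0]},{"delta_pos": [0,-1,0],"delta_rot": [0,0,0]}]}}

```text
time_s: 20.5
tool_pos: [0.4318, 0.0502, 0.3262]
tcp_rot: [[1.0, 0.001, -0.002], [0.001, -1.0, 0.001], [-0.002, -0.001, -1.0]]
contact_force: [-0.7, -0.5, -2.4]
finger_gap: 0.0309
gripper_force: 31.2
```

Call:
{"method": "play_rows", "body": {"targets": [{"delta_pos": [0,-0.5,0],"delta_rot": [0,0,0]},{"delta_pos": [0,-1,0],"delta_rot": [0,0,0]},{"delta_pos": [0,-1,0],"delta_rot": [0,0,0]},{"delta_pos": [0,-1,0],"delta_rot": [0,0,0]},{"delta_pos": [0,-1,0],"delta_rot": [0,0,0]}]}}

```text
time_s: 21.0
tool_pos: [0.4323, 0.1261, 0.3268]
tcp_rot: [[1.0, -0.003, -0.001], [-0.003, -1.0, -0.001], [-0.001, 0.001, -1.0]]
contact_force: [-0.0, -0.1, -1.6]
finger_gap: 0.0308
gripper_force: 31.5
```

Run:
```python
from kin import *
o=robot.get_obs();print(o['time_s'],o['q'].round(1),o['tool_pos'],o['finger_gap'])
d,T=snap('wrist','w6.png');spot('wrist',T,['gap','twin','oiler','lane'],d)
u,v=map(int,pix(d,T,[.483,.247,.01]));print(u,v)
im=d['image'];print(im[v-30:v+34:4,u-48:u+52:4].mean(2).astype(int))
dt,Tt=snap('top');print('top patch',onz(dt,Tt,141.4,218.6,.01).round(4))
```

```text
21.0 [ 1.610e+01 -8.000e-01  1.068e+02 -1.000e-01  7.410e+01  1.063e+02] [0.43231362 0.1261097  0.32678201] 0.030799980413590153
wrist gap 0.59 [0.485 0.249 0.011] (163, 104)
wrist twin 0.72 [0.427 0.231 0.119] (159, 164)
wrist oiler 0.76 [0.543 0.238 0.103] (145, 53)
wrist lane 0.58 [0.505 0.238 0.006] (171, 88)
wrist lane 0.58 [0.429 0.232 0.123] (157, 163)
165 105
[[137 141 142 143 255 169 138 175 178 176 176 179 180 180 177 178 255 151
   98 142 146 142 143 143 142]
 [139 142 141 145 255 169 181 179 180 178 182 183 182 182 179 183 255 163
   96 140 139 140 138 143 139]
 [146 144 145 149 163 162 172 184 179 180 182 183 185 182 182 112 255 175
  101 141 138 141 141 140 139]
 [150 149 151 153 137 183 173 175 180 179 181 192 190 147 125 126 255 170
  104 147 143 146 145 146 146]
 [144 144 143 144 140 238 174 113 182 191 111 115 117  91  95 124 188 167
   97 143 136 136 141 138 136]
 [151 149 157 151 155 255 174 115 188 114 116 117 116  92  90  79 101 162
  101 145 146 149 147 146 146]
 [147 139 141 145 143 255 170 130 133 118 118 119  98  89  92  86 102 184
   97 137 140 138 138 139 
[... 283 characters left out ...]
4 255
  154 104 152 148 147 148 147]
 [152 151 153 157 153 152 232 174 117 112 119  88  88  90  91  83 121 255
  181 104 143 144 142 141 142]
 [146 138 144 145 147 144 255 173 118 188  93  87  95  90  92  89 125 194
  176 103 145 149 148 143 148]
 [140 138 141 142 143 144 255 172 127 184 192 116  96  95 124 118 123 178
  175 102 149 143 145 147 147]
 [150 147 151 150 151 153 255 173 143 181 146 126 123 129 121 123 126 125
  172 113 160 156 155 155 151]
 [146 147 146 150 150 150 147 171 185 186 146 124 128 131 126 124 126 113
  170  98 155 151 147 146 146]
 [150 150 148 146 150 155 141 168 176 188 117 127 126 129 123 123 127 120
  181 123 144 150 150 151 151]]
top patch [0.4803 0.244  0.01  ]
```

Run:
```python
from kin import *
d,T=snap('wrist');im=cv2.cvtColor(d['image'],cv2.COLOR_RGB2GRAY).astype(int)
L=[];Rr=[]
for v in range(80,132):
    for lo,hi,out in((126,150,L),(172,196,Rr)):
        w=im[v,lo:hi];k=np.where(w>225)[0]
        if len(k): out.append(onz(d,T,lo+k.mean(),v,.034)[:2])
for n,P in(('L',L),('R',Rr)):
    P=np.array(P);
    for _ in range(3):
        f=np.polyfit(P[:,0],P[:,1],1);r=abs(P[:,1]-np.polyval(f,P[:,0]));P=P[r<max(2*np.median(r),.0008)]
    print(n,len(P),'slope deg',np.degrees(np.arctan(f[0])),'y at .482',np.polyval(f,.482))
# patch: threshold & min enclosing, points between the rails
for p in((165,106.5),): print('patch',onz(d,T,*p,.01).round(4))
g=robot.spot_in('wrist','gap');print(len(g))
```

```text
L 52 slope deg 2.8822908444065494 y at .482 0.2758242269231688
R 33 slope deg 3.2738007801105535 y at .482 0.21555998489411504
patch [0.482  0.2485 0.01  ]
2
```

The rails put the lane's centre line at y 0.2457 for x 0.482, turned 3.1°. The patch is at about (0.4815, 0.246). I'm moving above it.

Call:
{"method": "play_rows", "body": {"targets": [{"delta_pos": [0.3,-0.35,0],"delta_rot": [0,0,-0.034]},{"delta_pos": [0.615,-0.75,0],"delta_rot": [0,0,-0.034]},{"delta_pos": [0.615,-0.75,0],"delta_rot": [0,0,-0.034]},{"delta_pos": [0.615,-0.75,0],"delta_rot": [0,0,-0.034]}]}}

```text
time_s: 21.8
tool_pos: [0.4819, 0.1875, 0.3273]
tcp_rot: [[0.999, 0.052, -0.001], [0.052, -0.999, -0.001], [-0.001, 0.001, -1.0]]
contact_force: [-0.5, -0.7, -0.4]
finger_gap: 0.031
gripper_force: 31.5
```

Call:
{"method": "play_rows", "body": {"targets": [{"delta_pos": [-0.02,-0.35,0],"delta_rot": [0,0,0]},{"delta_pos": [-0.04,-0.75,0],"delta_rot": [0,0,0]},{"delta_pos": [-0.04,-0.75,0],"delta_rot": [0,0,0]},{"delta_pos": [-0.04,-0.75,0],"delta_rot": [0,0,0]},{"delta_pos": [-0.04,-0.75,0],"delta_rot": [0,0,0]}]}}

```text
time_s: 22.3
tool_pos: [0.4752, 0.2458, 0.3278]
tcp_rot: [[0.999, 0.051, 0.0], [0.051, -0.999, -0.001], [0.0, 0.001, -1.0]]
contact_force: [-0.1, 0.3, -1.7]
finger_gap: 0.0308
gripper_force: 31.5
```

Run:
```python
from kin import *
a=np.radians(3.1);c,s=np.cos(a),np.sin(a);Rt=np.array([[c,s,0],[s,-c,0],[0,0,-1]])
for i in range(2):
    o=robot.get_obs();print(o['time_s'],o['q'].round(1),o['tool_pos'],o['finger_gap']);plan([.4815,.246,.327],Rt)
    d,T=snap('wrist')
for cam in('top','scene'):
    d,T=snap(cam,cam+'7.png');spot(cam,T,['twin','oiler','capacitor','tin','can'],d)
    print(cam,'expect cap',pix(d,T,[.4815,.246,.327+.026]),'twin est')
```

```text
22.3 [ 2.720e+01  7.500e+00  9.780e+01 -1.000e-01  7.470e+01  1.143e+02] [0.47524786 0.2458452  0.32776927] 0.03082766760877915
dpos [0.078 0.002 0.01 ] drot [ 0.0005 -0.0002 -0.0021] n 1.0
22.35 [ 27.2   7.5  97.8  -0.   74.7 114.3] [0.47538377 0.2458526  0.32781105] 0.03098917384254696
dpos [0.076 0.002 0.01 ] drot [ 0.0004 -0.0003 -0.0023] n 1.0
top twin 0.92 [0.409 0.231 0.115] (135, 243)
top oiler 0.85 [0.533 0.238 0.098] (136, 190)
top capacitor 0.67 [0.609 0.243 0.111] (134, 157)
top capacitor 0.59 [0.663 0.247 0.09 ] (135, 137)
top capacitor 0.25 [ 0.619 -0.363  0.012] (384, 162)
top tin 0.72 [0.668 0.247 0.09 ] (135, 135)
top can 0.93 [ 0.348 -0.107  0.045] (286, 271)
top can 0.89 [ 0.441 -0.337  0.04 ] (381, 231)
top can 0.81 [0.461 0.224 0.285] (118, 208)
top expect cap (np.float64(96.42827828655658), np.float64(190.80312989747003)) twin est
scene twin 0.84 [0.429 0.245 0.092] (422, 160)
scene oiler 0.94 [0.565 0.24  0.096] (420, 211)
scene capacitor 0.66 [0.623 0.244 0.095] (423, 238)
scene capacitor 0.45 [0.43  0.243 0.092] (421, 160)
scene tin 0.56 [0.692 0.251 0.084] (426, 279)
scene can 0.81 [ 0.377 -0.093  0.038] (269, 136)
scene can 0.8 [0.491 0.239 0.291] (463, 95)
scene expect cap (np.float64(486.86417830240873), np.float64(53.2604448821084)) twin est
```

Call:
{"method": "play_rows", "body": {"targets": [{"delta_pos": [0.077,0.002,0],"delta_rot": [0,0,-0.002]},{"delta_pos": [0.077,0.002,0.2],"delta_rot": [0,0,-0.002]},{"delta_pos": [0.077,0.002,0.4],"delta_rot": [0,0,-0.002]},{"delta_pos": [0.077,0.002,0.6],"delta_rot": [0,0,-0.002]},{"delta_pos": [0.077,0.002,0.8],"delta_rot": [0,0,-0.002]},{"delta_pos": [0.077,0.002,0.8],"delta_rot": [0,0,-0.002]},{"delta_pos": [0.077,0.002,0.8],"delta_rot": [0,0,-0.002]}]}}

```text
time_s: 23.7
tool_pos: [0.482, 0.2471, 0.2639]
tcp_rot: [[0.999, 0.054, 0.0], [0.054, -0.999, -0.0], [0.0, 0.0, -1.0]]
contact_force: [-1.3, 1.0, -2.3]
finger_gap: 0.0309
gripper_force: 31.5
```

Call:
{"method": "play_rows", "body": {"targets": [{"delta_pos": [0,0,0.2],"delta_rot": [0,0,0]},{"delta_pos": [0,0,0.4],"delta_rot": [0,0,0]},{"delta_pos": [0,0,0.6],"delta_rot": [0,0,0]},{"delta_pos": [0,0,0.8],"delta_rot": [0,0,0]},{"delta_pos": [0,0,1.0],"delta_rot": [0,0,0]},{"delta_pos": [0,0,1.0],"delta_rot": [0,0,0]},{"delta_pos": [0,0,1.0],"delta_rot": [0,0,0]}]}}

```text
time_s: 24.4
tool_pos: [0.4824, 0.2473, 0.1847]
tcp_rot: [[0.999, 0.054, 0.001], [0.054, -0.999, 0.0], [0.001, -0.0, -1.0]]
contact_force: [0.7, -0.4, -1.5]
finger_gap: 0.0311
gripper_force: 31.5
```

Run:
```python
from kin import *
a=np.radians(3.1);c,s=np.cos(a),np.sin(a);Rt=np.array([[c,s,0],[s,-c,0],[0,0,-1]])
o=robot.get_obs();print(o['time_s'],o['tool_pos'],o['finger_gap'],o['contact_force'])
plan([.4815,.246,.15],Rt)
# rails seen in the wrist view close by
d,T=snap('wrist','w8.png');im=cv2.cvtColor(d['image'],cv2.COLOR_RGB2GRAY).astype(int)
for x in(.455,.47,.4815,.495,.51):
    for y in(.2155,.2758):
        u,v=pix(d,T,[x,y+(x-.482)*.054,.034]);u,v=int(round(u)),int(round(v))
        if 0<=v<384 and 12<u<500: print(x,y,(u,v),im[v,u-12:u+13])
for cam in('top','scene'):
    d,T=snap(cam);spot(cam,T,['twin','oiler'],d)
```

```text
24.4 [0.48239834 0.24734229 0.18471622] 0.03109624454438301 [ 0.68849786 -0.36787779 -1.45925533]
dpos [-0.013  0.016  0.434] drot [-0.0001 -0.0009  0.0001] n 1.0
0.455 0.2155 (285, 202) [187 187 186 183 184 183 183 184 188 179 145 109 102 103 107 156 156 155
 154 152 155 151 152 152 150]
0.455 0.2758 (224, 199) [151 153 152 155 152 150 124 104 107 113 109 110 108 110 161 188 189 189
 185 186 185 183 179 184 186]
0.47 0.2155 (286, 188) [111 108 111 108 109 107 107 108  97 104 197 208 211 142 136 155 154 155
 151 153 154 154 154 151 156]
0.47 0.2758 (223, 185) [151 149 151 150 149 152 150 150 153 151 151 119 107 109 109 110 111 111
 111 117 107 113 105 108 108]
0.4815 0.2155 (286, 177) [110 105 108 103  98 180 145 105 167 176 181 204 213 180 119 148 161 158
 154 159 158 157 160 152 156]
0.4815 0.2758 (223, 173) [155 156 153 156 156 155 156 155 152 144 228 255 255 236 164 181 189 165
 122 110 109 104 114 109 111]
0.495 0.2155 (287, 163) [ 76 101 117 120 119 117 118 139 167 172 255 255 255 220 132 155 155 152
 148 149 152 153 149 149 151]
0.495 0.2758 (223, 159) [149 148 148 145 152 148 150 150 144 132 255 255 255 224 165 190 152 108
 184 195 181 134 107 112 115]
0.51 0.2155 (287, 147) [121 122 122 119 122 118 119 110 182 180 172 195 255 255 180 141 143 152
 150 150 148 151 150 151 147]
0.51 0.2758 (222, 143) [150 149 146 151 153 151 154 154 152 144 177 255 255 255 192 180 142 120
 124 116 182 188 185 186 188]
top twin 0.56 [0.412 0.224 0.093] (140, 243)
top oiler 0.7 [0.541 0.239 0.106] (135, 186)
top oiler 0.66 [0.412 0.226 0.095] (139, 243)
top oiler 0.48 [0.388 0.03  0.035] (228, 255)
scene twin 0.85 [0.42  0.234 0.085] (415, 158)
scene oiler 0.91 [0.562 0.239 0.095] (420, 210)
```

The rails sit within 1 px of prediction in this near view, so I apply a 1 mm correction and lower the can between them.

Call:
{"method": "play_rows", "body": {"targets": [{"delta_pos": [-0.01,0.016,0.05],"delta_rot": [0,0,0]},{"delta_pos": [-0.01,0.016,0.1],"delta_rot": [0,0,0]},{"delta_pos": [-0.01,0.016,0.2],"delta_rot": [0,0,0]},{"delta_pos": [-0.01,0.016,0.3],"delta_rot": [0,0,0]},{"delta_pos": [-0.01,0.016,0.36],"delta_rot": [0,0,0]},{"delta_pos": [-0.01,0.016,0.36],"delta_rot": [0,0,0]},{"delta_pos": [-0.01,0.016,0.36],"delta_rot": [0,0,0]}]}}

```text
time_s: 25.45
tool_pos: [0.481, 0.2457, 0.1547]
tcp_rot: [[0.999, 0.054, 0.0], [0.054, -0.999, -0.0], [0.0, 0.0, -1.0]]
contact_force: [0.2, 0.4, -1.1]
finger_gap: 0.0309
gripper_force: 31.5
```

Call:
{"method": "play_rows", "body": {"targets": [{"delta_pos": [0,0,0.06],"delta_rot": [0,0,0]},{"delta_pos": [0,0,0.12],"delta_rot": [0,0,0]},{"delta_pos": [0,0,0.12],"delta_rot": [0,0,0]},{"delta_pos": [0,0,0.12],"delta_rot": [0,0,0]}]}}

```text
time_s: 25.85
tool_pos: [0.481, 0.2457, 0.1452]
tcp_rot: [[0.999, 0.054, 0.0], [0.054, -0.999, -0.0], [0.0, 0.0, -1.0]]
contact_force: [0.0, -0.2, -0.5]
finger_gap: 0.0311
gripper_force: 31.5
```

Below the rail tops with no contact. I'm going on down.

Call:
{"method": "play_rows", "body": {"targets": [{"delta_pos": [0,0,0.06],"delta_rot": [0,0,0]},{"delta_pos": [0,0,0.12],"delta_rot": [0,0,0]},{"delta_pos": [0,0,0.18],"delta_rot": [0,0,0]},{"delta_pos": [0,0,0.2],"delta_rot": [0,0,0]},{"delta_pos": [0,0,0.2],"delta_rot": [0,0,0]},{"delta_pos": [0,0,0.2],"delta_rot": [0,0,0]}]}}

```text
time_s: 26.45
tool_pos: [0.4811, 0.2457, 0.1293]
tcp_rot: [[0.999, 0.054, 0.0], [0.054, -0.999, -0.0], [0.0, 0.0, -1.0]]
contact_force: [-0.1, -0.5, -2.5]
finger_gap: 0.0312
gripper_force: 31.5
```

Call:
{"method": "play_rows", "body": {"targets": [{"delta_pos": [0,0,0.0125],"delta_rot": [0,0,0]},{"delta_pos": [0,0,0.025],"delta_rot": [0,0,0]},{"delta_pos": [0,0,0.025],"delta_rot": [0,0,0]}]}}

```text
time_s: 26.75
tool_pos: [0.481, 0.2457, 0.1273]
tcp_rot: [[0.999, 0.054, 0.0], [0.054, -0.999, -0.0], [0.0, 0.0, -1.0]]
contact_force: [0.2, 0.0, -1.2]
finger_gap: 0.0308
gripper_force: 31.5
```

Call:
{"method": "play_rows", "body": {"targets": [{"delta_pos": [0,0,0.01],"delta_rot": [0,0,0]},{"delta_pos": [0,0,0.018],"delta_rot": [0,0,0]},{"delta_pos": [0,0,0.018],"delta_rot": [0,0,0]}]}}

```text
time_s: 27.05
tool_pos: [0.4813, 0.2458, 0.1261]
tcp_rot: [[0.999, 0.054, 0.001], [0.054, -0.999, 0.0], [0.001, -0.0, -1.0]]
contact_force: [0.5, 0.4, 2.4]
finger_gap: 0.0309
gripper_force: 31.8
```

Call:
{"method": "play_rows", "body": {"targets": [{"delta_pos": [0,0,0.006],"delta_rot": [0,0,0]},{"delta_pos": [0,0,0.012],"delta_rot": [0,0,0]},{"delta_pos": [0,0,0.012],"delta_rot": [0,0,0]}]}}

```text
time_s: 27.35
tool_pos: [0.4817, 0.2461, 0.1261]
tcp_rot: [[0.999, 0.054, 0.002], [0.054, -0.999, 0.001], [0.002, -0.0, -1.0]]
contact_force: [-2.4, -0.3, 11.8]
finger_gap: 0.0314
gripper_force: 32.8
```

Contact came at exactly the expected height, TCP z 0.1261. I'm relieving the force, opening and rising straight up.

Call:
{"method": "play_rows", "body": {"targets": [{"delta_pos": [0,0,-0.01],"delta_rot": [0,0,0]},{"delta_pos": [0,0,-0.01],"delta_rot": [0,0,0]}]}}

```text
time_s: 27.55
tool_pos: [0.4814, 0.2459, 0.1261]
tcp_rot: [[0.999, 0.054, 0.001], [0.054, -0.999, 0.0], [0.001, -0.0, -1.0]]
contact_force: [-1.1, 0.2, 4.6]
finger_gap: 0.031
gripper_force: 32.1
```

Call:
{"method": "play_rows", "body": {"targets": [{"delta_pos": [0,0,0],"delta_rot": [0,0,0]},{"delta_pos": [0,0,0],"delta_rot": [0,0,0]},{"delta_pos": [0,0,0],"delta_rot": [0,0,0]},{"delta_pos": [0,0,0],"delta_rot": [0,0,0]},{"delta_pos": [0,0,0],"delta_rot": [0,0,0]},{"delta_pos": [0,0,0],"delta_rot": [0,0,0]},{"delta_pos": [0,0,0],"delta_rot": [0,0,0]},{"delta_pos": [0,0,0],"delta_rot": [0,0,0]},{"delta_pos": [0,0,0],"delta_rot": [0,0,0]},{"delta_pos": [0,0,0],"delta_rot": [0,0,0]}], "gripper": 0}}

```text
time_s: 28.55
tool_pos: [0.4811, 0.2457, 0.1257]
tcp_rot: [[0.999, 0.054, 0.0], [0.054, -0.999, -0.0], [0.0, 0.0, -1.0]]
contact_force: [0.3, 0.2, -0.1]
finger_gap: 0.0854
gripper_force: 0.0
```

Call:
{"method": "play_rows", "body": {"targets": [{"delta_pos": [0,0,-0.15],"delta_rot": [0,0,0]},{"delta_pos": [0,0,-0.4],"delta_rot": [0,0,0]},{"delta_pos": [0,0,-0.8],"delta_rot": [0,0,0]},{"delta_pos": [0,0,-1],"delta_rot": [0,0,0]},{"delta_pos": [0,0,-1],"delta_rot": [0,0,0]}]}}

```text
time_s: 29.05
tool_pos: [0.4826, 0.2465, 0.209]
tcp_rot: [[0.999, 0.054, 0.005], [0.054, -0.999, 0.002], [0.005, -0.002, -1.0]]
contact_force: [0.1, -0.7, 0.2]
finger_gap: 0.0856
gripper_force: 0.0
```

Call:
{"method": "play_rows", "body": {"targets": [{"delta_pos": [-0.5,0.5,-0.5],"delta_rot": [0,0,0]},{"delta_pos": [-1,1,-1],"delta_rot": [0,0,0]},{"delta_pos": [-1,1,-1],"delta_rot": [0,0,0]},{"delta_pos": [-1,1,-1],"delta_rot": [0,0,0]},{"delta_pos": [-1,1,-1],"delta_rot": [0,0,0]}]}}

```text
time_s: 29.55
tool_pos: [0.4055, 0.1614, 0.2859]
tcp_rot: [[0.999, 0.053, 0.002], [0.053, -0.999, 0.0], [0.002, -0.0, -1.0]]
contact_force: [0.6, 0.3, -0.2]
finger_gap: 0.0853
gripper_force: 0.0
```

Run:
```python
from kin import *
o=robot.get_obs();print(o['time_s'],o['tool_pos'],o['finger_gap'],o['contact_force'])
N=['can','twin','tin','oiler','capacitor','flange','socket','bearing','wrench']
for c in('top','scene'):
    d,T=snap(c,c+'9.png');spot(c,T,N,d)
    print('expected',pix(d,T,[.4815,.246,.152]))
d,T=snap('wrist','w9.png');spot('wrist',T,['can','twin','oiler'],d)
```

```text
29.55 [0.40549265 0.16141062 0.28586101] 0.08527399073928758 [ 0.56821567  0.26482293 -0.24656347]
top can 0.71 [0.533 0.057 0.047] (216, 194)
top can 0.64 [ 0.345 -0.108  0.049] (286, 272)
top can 0.56 [ 0.44  -0.343  0.042] (384, 231)
top tin 0.75 [0.666 0.248 0.091] (135, 135)
top oiler 0.57 [0.67  0.053 0.015] (219, 143)
top oiler 0.41 [0.665 0.247 0.093] (135, 136)
top capacitor 0.86 [0.618 0.237 0.109] (137, 153)
top flange 0.92 [ 0.618 -0.365  0.01 ] (385, 162)
top bearing 0.77 [0.668 0.055 0.014] (218, 144)
top wrench 0.57 [ 0.704 -0.101  0.008] (280, 130)
expected (np.float64(125.78893183876554), np.float64(208.96511429205694))
scene can 0.95 [0.494 0.235 0.109] (419, 177)
scene can 0.8 [ 0.452 -0.335  0.041] (163, 139)
scene can 0.71 [0.55  0.063 0.041] (321, 204)
scene twin 0.63 [0.424 0.236 0.112] (420, 150)
scene twin 0.46 [0.676 0.059 0.009] (306, 264)
scene tin 0.89 [0.69  0.251 0.086] (426, 277)
scene tin 0.22 [0.623 0.243 0.099] (423, 237)
scene oiler 0.62 [0.563 0.237 0.097] (419, 209)
scene capacitor 0.67 [0.622 0.243 0.098] (423, 237)
scene flange 0.69 [ 0.63  -0.356  0.008] (123, 203)
scene socket 0.54 [0.398 0.028 0.03 ] (316, 153)
scene bearing 0.79 [0.677 0.061 0.01 ] (307, 265)
scene wrench 0.77 [ 0.712 -0.094  0.007] (224, 263)
expected (np.float64(434.19819121514956), np.float64(157.49474162364584))
wrist can 0.81 [0.536 0.068 0.045] (344, 39)
wrist can 0.6 [0.481 0.239 0.122] (172, 85)
wrist can 0.57 [ 0.364 -0.092  0.044] (449, 194)
wrist twin 0.67 [0.427 0.23  0.126] (182, 145)
wrist oiler 0.6 [0.536 0.24  0.102] (174, 21)
```

```bash
python3 -c "
from bench import robot
print(robot.finish_job())"
```

```text
the job is handed in; nothing more can be done
None
```

The can was stood upright on the clear bench and released, then regripped by its cap and set upright in the lane's empty place; the last readings found nothing else moved, and the job was handed in at about 30 s.

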